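# Close up a tray of Petri dishes with the straightedge

### The job

Take the straightedge from its mat, lower it into the steel tray behind the six loose Petri dishes and slide all six together as one group up against the tray's back stop. Finish with a light steady push of about 6 N (600 g), kept up for about a second, so that both rows bear on the stop with no gaps; pressed with more than 10 N the loose lids ride up. Never touch the dishes with the fingers, leave everything else on the bench where it is, and stand the straightedge back on its mat.

Things in the scene. Friction and masses are not known exactly. Their poses are not given: they have to be found in the camera images.
- straightedge_grip (a point): Straightedge: aluminium angle with a black grip on top, 0.25 kg, loose, standing on the mat. This point is in the grip, 52 mm above the underside, mid-length; x points out of the pushing face, y along its length, z up. The grip is a block 16 mm thick (x), 60 mm long (y), from 24 to 66 mm above the underside; pinch it across its 16 mm.
- straightedge_face (a point): Bottom middle of the straightedge's flat pushing face, axes as the grip's; 13 mm ahead (+x) of the grip point and 52 mm below it. The face is 180 mm long (y) and 28 mm high. Behind it the angle's foot, 4 mm thick, reaches 45 mm back.
- mat: Black rubber mat, 230 x 110 x 2 mm, fixed on the bench to the left or right of the tray; origin at the centre of its underside, x along its long side. The straightedge stands on it, lengthwise.
- tray: Stainless incubator tray, fixed, 23 mm high sides, 2 mm floor, open at the end facing the robot. Origin on the bench under its middle; x points from the open end (floor's edge, x = -150 mm) to the back. Inner width 206 mm (y from -103 to 103 mm). Across it stands the adjustable back stop (see tray_mouth), clamped with its face anywhere from x = 115 to 140 mm.
- tray_mouth (a point): Middle of the floor's front edge at the tray's open end, axes as the tray's. The first 93 mm of floor start free of dishes. The back stop is a rigid upright plate, 204 mm wide, 25 mm high, its face 265 to 290 mm beyond this point; where it is clamped is not reported: look, or feel for it. Rules call it back_stop: x = 0 at its face, axes as the tray's.
- dish_1_mid (a point): Closed cream Petri dish, 60 mm across, 15 mm high, about 30 g, loose on the tray floor; this point is its centre, half-way up. The six equal dishes start as two ragged rows of three. Home, the rows' centres lie 30 and 90 mm in front of the stop. Sliding all six takes 1 to 4 N. Over 10 N in all on the stop, or on one dish, makes the lids ride up: a fault.
- dish_2_mid (a point): Another of the six dishes, the same; its centre.
- dish_3_mid (a point): Another of the six dishes, the same; its centre.
- dish_4_mid (a point): Another of the six dishes, the same; its centre.
- dish_5_mid (a point): Another of the six dishes, the same; its centre.
- dish_6_mid (a point): Another of the six dishes, the same; its centre.
- jar_a: Bystander: glass jar of substrate with white lid, 78 mm across, 109 mm high, loose, beyond the tray. Leave alone.
- jar_b: Bystander: another such jar. Leave alone.
- pot: Bystander: small lidded plastic pot, 68 mm across, 55 mm high, loose, beyond the tray. Leave alone.
- dish_stack: Bystander: taped stack of four dishes, 60 mm across, 61 mm high, loose, beyond the tray. Leave alone.
- spare_dish: Bystander: a single dish on the bare bench between the robot and the tray, not one of the six. Leave alone.
- forceps: Bystander: steel forceps, 140 mm long, lying on the bench between the robot and the tray. Leave alone.
- spray_bottle: Bystander: white spray bottle, 70 mm across, 168 mm high, loose, beyond the tray. Leave alone.
- wipes_box: Bystander: white box of wipes, 215 x 110 x 75 mm with a paper tuft to 93 mm, fixed, on the other side of the tray from the mat.

How it is judged:
By the outcome, as a careful person would: the job done as asked, in the order asked, and still so for the second after the job is handed in, with the robot touching nothing.
It also fails if it takes over 72 s, if anything falls off the work surface, if the arm or the gripper's body presses on something with over 40 N, if the wrist force passes 120 N, or if a joint passes its speed limit or range.

### The arm

A 6-joint arm with a two-finger parallel gripper is mounted at the origin on the work surface. World frame = base frame: x ahead of the robot, y to its left, z up, the work surface at z = 0. Lengths are in mm, angles in rad, forces in N, time in s.
With the tool pointing down it reaches from about 350 to 775 mm from the base axis. Payload 5.5 kg.
Tool frame: the origin (TCP) lies at the very end of the fingers, on their centre line; the grasp point (between the pads) lies 19 mm behind it; z points along the fingers, y is the direction in which the jaws open and shut (so a half turn about z gives the same grasp; the last joint's range is limited). The gripper opens to 85 mm and grips with 20 to 120 N. Pads are 22 mm wide; open, the fingers measure 114 mm over their backs; the gripper's body (76 mm by 85 mm) begins 54 mm behind the grasp point. The pads swing forward as they close: fully open they stand 13 mm farther back than shut.
Start: joints at [1.025, 0.313, 0.046, 1.304, 0, 1.431], TCP at [227.012, 528.335, 231.323] pointing down, gripper open.
Joint ranges: [-2.76, 2.76], [-0.86, 1.69], [-1.03, 1.26], [-2.2, 2.34], [-1.47, 1.5], [-3.14, 3.14]. Speed limits (rad/s): [2.57, 2.57, 3.14, 3.14, 3.14, 3.14].

### API

Orientations are given as a 3x3 rotation matrix whose columns are the frame's x, y, z axes.
In Python, from cell import arm gives the robot as it stands. The module is installed in compiled form; this text tells all that it offers.
- The arm moves only by the tool carry_out, never from a script. Its argument "rows" is a list of rows, each an object of numbers: "x", "y", "z": the shift along the tool's x, y, z in m; "wx", "wy", "wz": the turn, a rotation vector about the tool's x, y, z in rad; "claw": the closure, from -1 (fully open) to 1 (shut), so that 0 is half open. A call has exactly 8 rows; each row is the pose to reach, as a shift and turn from the pose commanded when the call began, along the tool's axes at that moment; what a row does not reach only later rows make up. A row lasts 1/8 s, in which the tool goes at most 62.5 mm and 10.7 degrees, less where a joint would pass 70% of its speed; a pose out of reach is approached as far as the arm can. A call with a gripper value outside its range is refused whole. The fingers move at their own pace and stop on an object; "grip_force" is the grip in N (left out, the last holds). Time passes only in rows, so rows that repeat a pose let the fingers close, or fill a call up. It gives the time, the measured TCP pose, the force and the opening at its end, in the units of the state.
- arm.state(): the state, without advancing time (a new reading comes with each control period).
- arm.read_camera(name): name is "scene" or "top" or "wrist"; returns (picture, depth): 384x512x3 uint8, red, green, blue; 384x512 float32, mm along the optical axis (not along the pixel's ray), 0 where there is no reading.
- arm.camera_params(name): a dict with "camera_matrix" (3x3 intrinsics, pixels), "world_to_cam" (4x4, takes a point from world to camera coordinates). Camera axes: x right, y down, z forward; pixel columns grow to the right and rows downward; lengths in mm; the calibration is good to about 2 mm. A picture is of the moment at which its call begins: read the wrist's pose just before it. camera_params takes no time and is no camera call; for the wrist camera it gives the pose at the moment of the call.
- arm.finish_job(): hands the job in, once; it reports no verdict.
The state is a dict: "clock": time; "q": joint angles; "joint_vel": joint speeds; "effort": joint torques, N m; "ee_pos": TCP position; "ee_rot": TCP orientation; "force": force on the tool from outside, world axes, zero at the start; "wrist_torque": the same for the moment, N m; "grip_width": finger opening in mm.
Only numpy, scipy, OpenCV 4.12 (cv2) and the standard library are available. Lean on these libraries where they do the work, as an engineer would, in place of code of your own. Each camera call takes 0.05 s, during which the arm holds its last target. There are 200 camera calls.

## Working session

There is one attempt and no reset: what is moved stays moved. The work goes in short steps, Python scripts to look and compute and a tool call to move; the robot and the scene stay as the last step left them, time stands still between calls to the robot, and variables do not carry over. Pictures are saved under pics/ and viewed, about 8 in all and at most 12, crops included, and the job is handed in when it is done.

Besides the shell and the picture viewer there is one more tool, called after "Call:" in YAML: its name, and indented under it one key for each argument. carry_out: Moves the arm, as the interface text tells. Its arguments: {"type":"object","properties":{"rows":{"type":"array","items":{"type":"object","properties":{"x":{"type":"number"},"y":{"type":"number"},"z":{"type":"number"},"wx":{"type":"number"},"wy":{"type":"number"},"wz":{"type":"number"},"claw":{"type":"number"}}}},"grip_force":{"type":"number"}},"required":["rows"]}

```bash
mkdir -p pics; cat > h.py <<'E'
import numpy as np, cv2
from cell import arm
def grab(name, fn=None):
    P=arm.camera_params(name); im,d=arm.read_camera(name)
    if fn: cv2.imwrite('pics/'+fn, im[:,:,::-1])
    return im,d,np.array(P['camera_matrix']),np.array(P['world_to_cam'])
def cast(uv,K,T,z):
    uv=np.atleast_2d(np.array(uv,float)); R,t=T[:3,:3],T[:3,3]
    c=-R.T@t; r=(np.linalg.inv(K)@np.c_[uv,np.ones(len(uv))].T).T@R
    return c+r*((z-c[2])/r[:,2])[:,None]
def cloud(d,K,T):
    v,u=np.mgrid[:d.shape[0],:d.shape[1]]
    p=np.stack([(u-K[0,2])/K[0,0]*d,(v-K[1,2])/K[1,1]*d,d],-1)
    return (p-T[:3,3])@T[:3,:3]
E
python3 - <<'E'
from h import *
s=arm.state(); print(s)
ims=[]
for n in ('top','scene'):
    im,d,K,T=grab(n,n+'0.png'); np.savez(n+'0.npz',im=im,d=d,K=K,T=T); print(n,K.round(1).tolist(),T.round(3).tolist())
E
```

```text
{'clock': 0.0, 'q': array([1.02539528e+00, 3.14002903e-01, 4.49936101e-02, 1.30361576e+00,
       3.25922055e-05, 1.43118925e+00]), 'joint_vel': array([ 0.00042696,  0.00060949,  0.00172221, -0.00102187,  0.00211548,
        0.00152706]), 'effort': array([ 1.81907129e-03, -4.80622673e+01,  2.98535514e+01,  1.93609967e-02,
       -2.44218645e-04,  3.51280008e-06]), 'ee_pos': array([226.71698889, 527.86257689, 230.41344238]), 'ee_rot': array([[-9.18789118e-01,  3.94747519e-01, -9.76533430e-04],
       [ 3.94748622e-01,  9.18787861e-01, -1.54650232e-03],
       [ 2.86749109e-04, -1.80639472e-03, -9.99998327e-01]]), 'force': array([0.10390583, 0.32181068, 0.17528523]), 'wrist_torque': array([ 0.00680268, -0.00395073, -0.00062334]), 'grip_width': 85.4473777663976}
top [[377.9, 0.0, 252.3], [0.0, 377.9, 187.6], [0.0, 0.0, 1.0]] [[-0.03, -0.999, -0.02, 23.458], [-0.989, 0.032, -0.143, 594.657], [0.143, 0.016, -0.99, 949.365], [0.0, 0.0, 0.0, 1.0]]
scene [[382.0, 0.0, 250.3], [0.0, 382.0, 193.4], [0.0, 0.0, 1.0]] [[0.348, 0.937, 0.015, -205.64], [0.686, -0.244, -0.685, -355.909], [-0.639, 0.249, -0.728, 1364.841], [0.0, 0.0, 0.0, 1.0]]
```

View pics/top0.png

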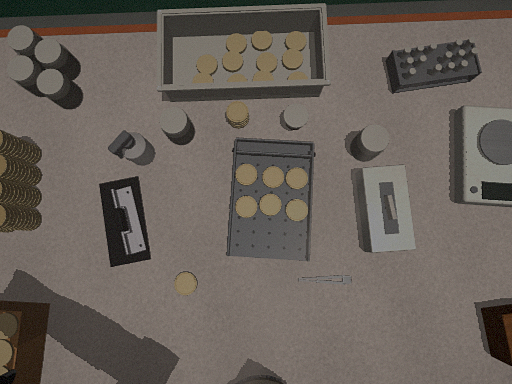

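View pics/scene0.png

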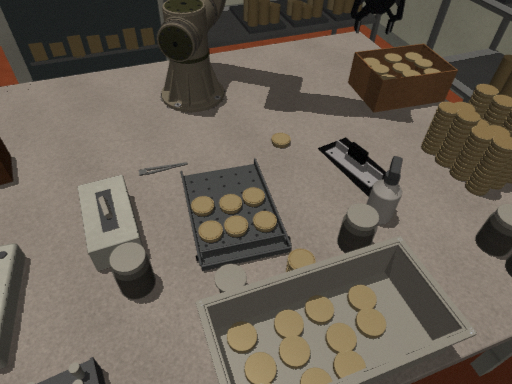

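The top view shows the mat and straightedge at (125,222), the tray at (270,200) with six dishes, and the stop near row 152. The wipes box is at (388,208), the spare dish at (186,282) and the forceps at (325,279).

```bash
python3 - <<'E'
from h import *
f=np.load('top0.npz'); im,d,K,T=[f[k] for k in('im','d','K','T')]
bgr=im[:,:,::-1]
a=cv2.resize(bgr[170:272,90:160],None,fx=5.5,fy=5.5,interpolation=cv2.INTER_CUBIC)
b=cv2.resize(bgr[132:266,222:322],None,fx=4.1,fy=4.1,interpolation=cv2.INTER_CUBIC)
h=max(a.shape[0],b.shape[0]); a=np.pad(a,((0,h-a.shape[0]),(0,0),(0,0))); b=np.pad(b,((0,h-b.shape[0]),(0,0),(0,0)))
cv2.imwrite('pics/c1.png',np.hstack([a,b])); print(a.shape,b.shape)
P=cloud(d,K,T)
g=cv2.cvtColor(bgr,cv2.COLOR_BGR2GRAY); hsv=cv2.cvtColor(np.ascontiguousarray(bgr),cv2.COLOR_BGR2HSV)
# mat
m=np.zeros_like(g); m[170:272,90:160]=(g[170:272,90:160]<60)*255
m=cv2.morphologyEx(m,cv2.MORPH_CLOSE,np.ones((15,15)))
c=max(cv2.findContours(m,0,2)[0],key=cv2.contourArea); box=cv2.boxPoints(cv2.minAreaRect(c)); print('mat box px',box.round(1).tolist()); print(cast(box,K,T,2).round(1))
# grip by height
r=np.zeros_like(g,bool); r[170:272,90:160]=1
q=P[r&(P[...,2]>55)&(P[...,2]<80)]; print('grip top',len(q),q.mean(0).round(1)); 
rc=cv2.minAreaRect(q[:,:2].astype(np.float32)); print(rc)
for lo,hi in((22,40),(4,12)):
  q=P[r&(P[...,2]>lo)&(P[...,2]<hi)]; print(lo,len(q),q.mean(0).round(1),cv2.minAreaRect(q[:,:2].astype(np.float32)))
# dishes
m=((hsv[...,0]>10)&(hsv[...,0]<35)&(hsv[...,1]>60)&(g>110)).astype(np.uint8)*255
x=np.zeros_like(m); x[155:225,228:315]=m[155:225,228:315]
for c in cv2.findContours(x,0,2)[0]:
  if cv2.contourArea(c)>100:
    (u,v),rr=cv2.minEnclosingCircle(c); M=cv2.moments(c); uv=(M['m10']/M['m00'],M['m01']/M['m00']); print('dish',np.round(uv,1),round(rr,1),cast(uv,K,T,17).round(1), P[int(v),int(u)].round(1))
# z profile along tray
for u in(260,285):
  print([(v,*P[v,u].round(0).astype(int).tolist()) for v in list(range(134,166))+list(range(248,266,2))])
E
```

```text
(561, 385, 3) (561, 410, 3)
mat box px [[97.0999984741211, 182.0], [137.89999389648438, 175.6999969482422], [150.89999389648438, 260.20001220703125], [110.0999984741211, 266.5]]
[[630.7 434.1   2. ]
 [644.6 320.9   2. ]
 [413.8 282.8   2. ]
 [400.4 392.3   2. ]]
grip top 174 [522.3 347.4  65.9]
((522.0869750976562, 349.1772766113281), (59.36980438232422, 17.8405704498291), 14.287622451782227)
22 196 [517.9 351.9  29. ] ((521.668701171875, 351.119384765625), (178.97618103027344, 23.825572967529297), 14.786931991577148)
4 854 [525.5 341.4   6. ] ((524.266357421875, 356.8941345214844), (278.3161926269531, 176.1829376220703), 0.31863322854042053)
dish [296.6 209.7] 10.8 [[ 535.5 -110.8   17. ]] [ 537.6 -109.6   15.8]
dish [246.1 206.3] 10.7 [[549.   23.6  17. ]] [549.7  23.7  17.3]
dish [270.1 204.3] 10.8 [[552.3 -40.8  17. ]] [553.  -40.6  17.9]
dish [296.6 177.8] 10.7 [[ 621.8 -114.9   17. ]] [ 624.2 -113.6   15.5]
dish [272.9 176.6] 10.6 [[627.2 -51.2  17. ]] [629.3 -48.9  14.5]
dish [246.1 173.9] 10.6 [[636.9  21.1  17. ]] [637.2  21.4  14.3]
[(134, 752, -20, 1), (135, 750, -20, -2),
[... 931 characters left out ...]
23), (141, 724, -88, 22), (142, 721, -88, 20), (143, 721, -88, 12), (144, 720, -89, 5), (145, 718, -89, -1), (146, 716, -89, -1), (147, 712, -88, 2), (148, 710, -89, -1), (149, 706, -88, 1), (150, 703, -88, 3), (151, 701, -88, 0), (152, 697, -88, 3), (153, 690, -86, 22), (154, 687, -86, 23), (155, 685, -86, 22), (156, 684, -86, 14), (157, 684, -87, -1), (158, 681, -87, 2), (159, 678, -87, 1), (160, 676, -87, -1), (161, 672, -87, 2), (162, 669, -86, 5), (163, 666, -86, 5), (164, 664, -87, 0), (165, 661, -86, 3), (248, 435, -77, 1), (250, 430, -77, 3), (252, 425, -77, -3), (254, 420, -76, 0), (256, 414, -76, 3), (258, 409, -76, -1), (260, 404, -75, 4), (262, 398, -76, -3), (264, 393, -75, -5)]
```

View pics/c1.png

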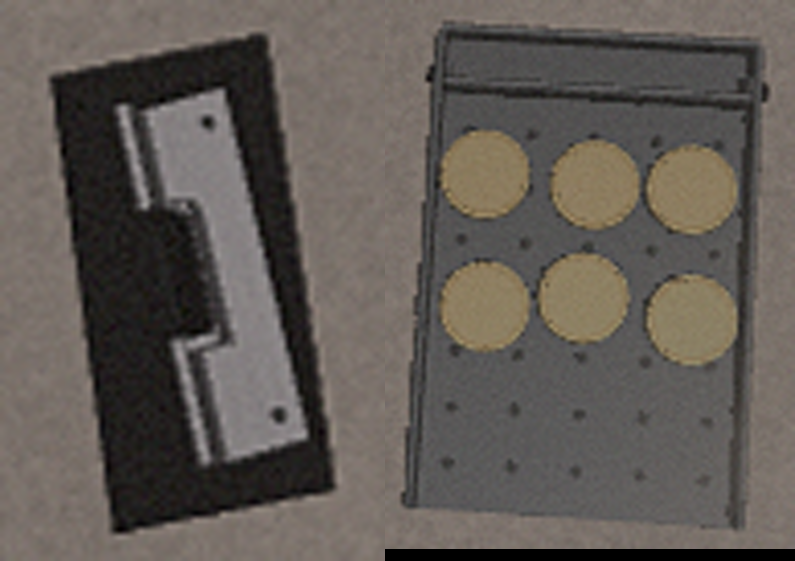

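The crop shows the straightedge's face (thin leg) on its left, towards +y, with the foot on the right. It is turned about 14.5° from world x, while the mat is at about 10°. The dishes sit in two ragged rows, and the stop is at row ~155 in the full picture. Next I fit the tray.

```bash
cat >> h.py <<'E'
def to(x,y,z,yaw):
    "shift (m) and turn (rad) in tool axes from measured pose to TCP x,y,z pointing down with tool-y at yaw deg"
    s=arm.state(); R=s['ee_rot']; a=np.radians(yaw); ey=np.array([np.cos(a),np.sin(a),0]); ez=np.array([0,0,-1.]); Rt=np.c_[np.cross(ey,ez),ey,ez]
    sh=R.T@(np.array([x,y,z])-s['ee_pos'])/1000; w=cv2.Rodrigues(R.T@Rt)[0].ravel()
    print('shift',sh.round(4),'turn',w.round(4))
E
python3 - <<'E'
from h import *
f=np.load('top0.npz'); im,d,K,T=[f[k] for k in('im','d','K','T')]
P=cloud(d,K,T)
r=np.zeros(d.shape,bool); r[136:266,224:320]=1
q=P[r&(P[...,2]>16)&(P[...,2]<32)]
def fit(sel):
    p=q[sel][:,:2].astype(np.float32); vx,vy,x0,y0=cv2.fitLine(p,cv2.DIST_HUBER,0,.01,.01).ravel(); print(len(p),'ang',round(np.degrees(np.arctan2(vy,vx)),2),'pt',x0.round(1),y0.round(1))
a=np.radians(-4); c=np.array([560,-45.])
for it in (0,):
  X=(q[:,0]-c[0])*np.cos(a)+(q[:,1]-c[1])*np.sin(a); Y=-(q[:,0]-c[0])*np.sin(a)+(q[:,1]-c[1])*np.cos(a)
  for s in ((Y>92),(Y<-92)): fit(s&(abs(X)<110))
  inn=abs(Y)<90
  hist=np.histogram(X[inn],bins=np.arange(100,190,4)); print(hist[0],hist[1][0])
  fit(inn&(X>115)&(X<145)); fit(inn&(X>150))
g=cv2.cvtColor(im,cv2.COLOR_RGB2GRAY)
for u in(240,255,270,285,300): print(u,[(v,int(g[v,u])) for v in range(252,266)])
to(522,348.3,100,104.5)
E
```

```text
217 ang -5.61 pt 565.7 62.2
218 ang -5.23 pt 551.4 -147.9
[  0   0   0   0   0   0  38 113  32   0   0   0   0   0   0  10 100  58
   2   0   0   0] 100
183 ang 84.7 pt 689.4 -53.1
170 ang 84.69 pt 726.5 -56.5
240 [(252, 91), (253, 88), (254, 90), (255, 83), (256, 100), (257, 116), (258, 115), (259, 114), (260, 120), (261, 122), (262, 121), (263, 119), (264, 116), (265, 115)]
255 [(252, 92), (253, 93), (254, 95), (255, 92), (256, 94), (257, 79), (258, 115), (259, 117), (260, 119), (261, 119), (262, 120), (263, 114), (264, 116), (265, 114)]
270 [(252, 93), (253, 92), (254, 98), (255, 88), (256, 94), (257, 97), (258, 102), (259, 114), (260, 110), (261, 112), (262, 118), (263, 122), (264, 118), (265, 115)]
285 [(252, 95), (253, 96), (254, 95), (255, 98), (256, 99), (257, 99), (258, 94), (259, 109), (260, 116), (261, 117), (262, 118), (263, 115), (264, 115), (265, 112)]
300 [(252, 99), (253, 94), (254, 99), (255, 98), (256, 101), (257, 98), (258, 102), (259, 99), (260, 92), (261, 116), (262, 117), (263, 116), (264, 115), (265, 106)]
shift [-0.3422 -0.0483  0.1305] turn [-0.0015 -0.0008 -0.6588]
```

Call:
carry_out:
  rows:
    - {"x": -0.05,"y": -0.007,"z": 0.015,"wz": -0.1,"claw": -1}
    - {"x": -0.105,"y": -0.015,"z": 0.035,"wz": -0.21,"claw": -1}
    - {"x": -0.16,"y": -0.023,"z": 0.06,"wz": -0.32,"claw": -1}
    - {"x": -0.215,"y": -0.031,"z": 0.08,"wz": -0.43,"claw": -1}
    - {"x": -0.27,"y": -0.039,"z": 0.1,"wz": -0.54,"claw": -1}
    - {"x": -0.32,"y": -0.045,"z": 0.12,"wz": -0.62,"claw": -1}
    - {"x": -0.342,"y": -0.0483,"z": 0.13,"wz": -0.659,"claw": -1}
    - {"x": -0.342,"y": -0.0483,"z": 0.13,"wz": -0.659,"claw": -1}
  grip_force: 60

```text
schema error: expected keys x, y, z, wx, wy, wz, claw
```

```bash
python3 - <<'E'
from h import *
s=arm.state(); print(s['ee_pos'],s['ee_rot'][:,1],s['force'],s['clock'])
im,d,K,T=grab('wrist','w1.png'); P=cloud(d,K,T)
q=P[(P[...,2]>62)&(P[...,2]<72)&(np.hypot(P[...,0]-522,P[...,1]-348)<60)]
print('gripz',len(q),q.mean(0) if len(q) else 0, cv2.minAreaRect(q[:,:2].astype(np.float32)) if len(q)>5 else 0)
for lo,hi in((24,36),(-3,10)):
  q=P[(P[...,2]>lo)&(P[...,2]<hi)&(np.hypot(P[...,0]-522,P[...,1]-348)<110)]
  if len(q)>5: print(lo,len(q),q.mean(0).round(1),cv2.minAreaRect(q[:,:2].astype(np.float32)))
E
```

```text
[226.74527943 527.89608066 230.48452408] [ 0.39472806  0.91879651 -0.00165243] [0.27275014 0.58892052 0.09672828] 0.1
gripz 0 0 0
-3 1620 [435.8 374.2   1.5] ((437.4793395996094, 376.9470520019531), (153.2586669921875, 41.38353729248047), 75.46040344238281)
```

View pics/w1.png

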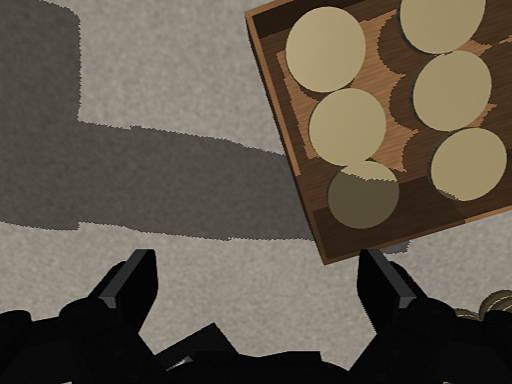

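The move was refused because every row needs all seven keys. The arm is still at its start pose, and the picture shows only the brown box there. I'll send the move again with all the keys.

Call:
carry_out:
  rows:
    - {"x": -0.05,"y": -0.007,"z": 0.015,"wx": 0,"wy": 0,"wz": -0.1,"claw": -1}
    - {"x": -0.105,"y": -0.015,"z": 0.035,"wx": 0,"wy": 0,"wz": -0.21,"claw": -1}
    - {"x": -0.16,"y": -0.023,"z": 0.06,"wx": 0,"wy": 0,"wz": -0.32,"claw": -1}
    - {"x": -0.215,"y": -0.031,"z": 0.08,"wx": 0,"wy": 0,"wz": -0.43,"claw": -1}
    - {"x": -0.27,"y": -0.039,"z": 0.1,"wx": 0,"wy": 0,"wz": -0.54,"claw": -1}
    - {"x": -0.32,"y": -0.045,"z": 0.12,"wx": 0,"wy": 0,"wz": -0.62,"claw": -1}
    - {"x": -0.342,"y": -0.0483,"z": 0.13,"wx": 0,"wy": 0,"wz": -0.659,"claw": -1}
    - {"x": -0.342,"y": -0.0483,"z": 0.13,"wx": 0,"wy": 0,"wz": -0.659,"claw": -1}
  grip_force: 60

```text
clock: 1.15
ee_pos: [522.8, 347.3, 99.6]
ee_rot: [[-0.969, -0.247, -0.002], [-0.247, 0.969, -0.001], [0.003, -0.001, -1.0]]
force: [-0.6, -0.0, -0.3]
grip_width: 85.4
```

```bash
python3 - <<'E'
from h import *
s=arm.state(); print(s['ee_pos'],s['force'],s['clock'])
im,d,K,T=grab('wrist','w2.png'); P=cloud(d,K,T)
for lo,hi in((60,72),(24,36),(3.5,10)):
  q=P[(P[...,2]>lo)&(P[...,2]<hi)&(np.hypot(P[...,0]-522,P[...,1]-348)<110)]
  if len(q)>5: print(lo,len(q),q.mean(0).round(1),cv2.minAreaRect(q[:,:2].astype(np.float32)))
to(522,348.3,35,104.5)
E
```

```text
[522.78613024 347.27852068  99.61909702] [-0.61510884 -0.00104683 -0.25439675] 1.15
60 2905 [517.8 348.5  67.9] ((520.1861572265625, 349.265380859375), (59.708946228027344, 16.00166893005371), 14.86056137084961)
24 2055 [501.7 354.   30.2] ((520.0817260742188, 352.0760803222656), (180.02105712890625, 20.6041259765625), 14.580103874206543)
3.5 11807 [505.7 334.4   6.1] ((520.2660522460938, 356.52862548828125), (218.99635314941406, 109.2851791381836), 9.55322551727295)
shift [-0.0002  0.      0.0654] turn [-0.     -0.002  -0.0019]
```

View pics/w2.png

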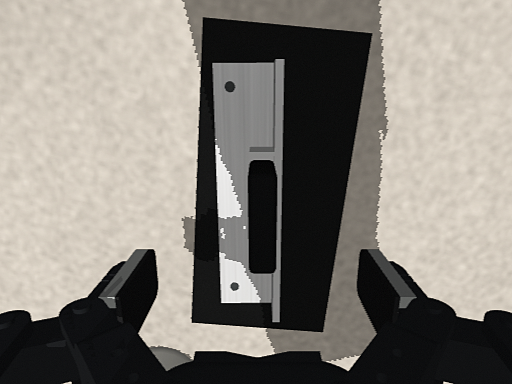

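The wrist view shows the grip at about (262,215), between the fingers. The depth puts it at (520.2, 349.3), 66 mm above the mat and 59.7 x 16 mm across, which matches the sizes given. I'll lower the arm and pinch.

Call:
carry_out:
  rows:
    - {"x": 0.0018,"y": 0.002,"z": 0.02,"wx": 0,"wy": 0,"wz": -0.005,"claw": -1}
    - {"x": 0.0018,"y": 0.002,"z": 0.045,"wx": 0,"wy": 0,"wz": -0.005,"claw": -1}
    - {"x": 0.0018,"y": 0.002,"z": 0.06,"wx": 0,"wy": 0,"wz": -0.005,"claw": -1}
    - {"x": 0.0018,"y": 0.002,"z": 0.0645,"wx": 0,"wy": 0,"wz": -0.005,"claw": -0.5}
    - {"x": 0.0018,"y": 0.002,"z": 0.0645,"wx": 0,"wy": 0,"wz": -0.005,"claw": 0}
    - {"x": 0.0018,"y": 0.002,"z": 0.0645,"wx": 0,"wy": 0,"wz": -0.005,"claw": 0.5}
    - {"x": 0.0018,"y": 0.002,"z": 0.0645,"wx": 0,"wy": 0,"wz": -0.005,"claw": 1}
    - {"x": 0.0018,"y": 0.002,"z": 0.0645,"wx": 0,"wy": 0,"wz": -0.005,"claw": 1}
  grip_force: 80

```text
clock: 2.2
ee_pos: [520.6, 350.7, 37.8]
ee_rot: [[-0.967, -0.255, 0.002], [-0.255, 0.967, 0.001], [-0.002, 0.001, -1.0]]
force: [-0.1, 0.1, 3.4]
grip_width: 14.7
```

Call:
carry_out:
  rows:
    - {"x": 0,"y": 0,"z": 0,"wx": 0,"wy": 0,"wz": 0,"claw": 1}
    - {"x": 0,"y": 0,"z": 0,"wx": 0,"wy": 0,"wz": 0,"claw": 1}
    - {"x": 0,"y": 0,"z": 0,"wx": 0,"wy": 0,"wz": 0,"claw": 1}
    - {"x": 0,"y": 0,"z": 0,"wx": 0,"wy": 0,"wz": 0,"claw": 1}
    - {"x": 0,"y": 0,"z": -0.01,"wx": 0,"wy": 0,"wz": 0,"claw": 1}
    - {"x": 0,"y": 0,"z": -0.03,"wx": 0,"wy": 0,"wz": 0,"claw": 1}
    - {"x": 0,"y": 0,"z": -0.055,"wx": 0,"wy": 0,"wz": 0,"claw": 1}
    - {"x": 0,"y": 0,"z": -0.065,"wx": 0,"wy": 0,"wz": 0,"claw": 1}

```text
clock: 3.2
ee_pos: [520.5, 350.7, 103.2]
ee_rot: [[-0.967, -0.255, 0.001], [-0.255, 0.967, 0.001], [-0.002, 0.0, -1.0]]
force: [0.1, 0.1, -3.1]
grip_width: 15.0
```

```bash
python3 - <<'E'
from h import *
s=arm.state(); print(s['ee_pos'],s['ee_rot'],s['force'],s['wrist_torque'],s['clock'],s['grip_width'])
to(477.2,-35.4,100,-5.3)
E
```

```text
[520.45528472 350.72281549 103.18646519] [[-9.66842892e-01 -2.55367811e-01  1.45039767e-03]
 [-2.55366909e-01  9.66843904e-01  7.79324267e-04]
 [-1.60132248e-03  3.83100557e-04 -9.99998644e-01]] [ 0.11703622  0.13419607 -3.10455838] [ 0.00251842 -0.03845008 -0.0399857 ] 3.2 15.044991140839302
shift [ 0.1404 -0.3623  0.0028] turn [1.8000e-03 7.0000e-04 1.9215e+00]
```

Call:
carry_out:
  rows:
    - {"x": 0.007,"y": -0.018,"z": 0,"wx": 0,"wy": 0,"wz": 0.08,"claw": 1}
    - {"x": 0.02,"y": -0.05,"z": 0,"wx": 0,"wy": 0,"wz": 0.22,"claw": 1}
    - {"x": 0.035,"y": -0.09,"z": 0,"wx": 0,"wy": 0,"wz": 0.38,"claw": 1}
    - {"x": 0.05,"y": -0.13,"z": 0,"wx": 0,"wy": 0,"wz": 0.54,"claw": 1}
    - {"x": 0.065,"y": -0.17,"z": 0,"wx": 0,"wy": 0,"wz": 0.7,"claw": 1}
    - {"x": 0.08,"y": -0.21,"z": 0,"wx": 0,"wy": 0,"wz": 0.86,"claw": 1}
    - {"x": 0.094,"y": -0.24,"z": 0,"wx": 0,"wy": 0,"wz": 1.0,"claw": 1}
    - {"x": 0.1,"y": -0.26,"z": 0,"wx": 0,"wy": 0,"wz": 1.1,"claw": 1}

```text
clock: 4.2
ee_pos: [488.5, 72.0, 101.3]
ee_rot: [[-0.662, 0.749, -0.002], [0.749, 0.662, -0.0], [0.001, -0.001, -1.0]]
force: [0.3, -1.0, -2.2]
grip_width: 14.9
```

```bash
python3 - <<'E'
from h import *
s=arm.state(); print(s['ee_pos'],s['force'],s['clock'])
to(477.2,-35.4,85,-5.3)
E
```

```text
[488.46814047  72.04815022 101.27826598] [ 0.3034838  -1.03953608 -2.18700562] 4.2
shift [-0.0731 -0.0796  0.0163] turn [-1.600e-03 -5.000e-04  8.164e-01]
```

Call:
carry_out:
  rows:
    - {"x": -0.006,"y": -0.007,"z": 0.001,"wx": 0,"wy": 0,"wz": 0.08,"claw": 1}
    - {"x": -0.02,"y": -0.022,"z": 0.004,"wx": 0,"wy": 0,"wz": 0.23,"claw": 1}
    - {"x": -0.035,"y": -0.038,"z": 0.008,"wx": 0,"wy": 0,"wz": 0.39,"claw": 1}
    - {"x": -0.05,"y": -0.054,"z": 0.011,"wx": 0,"wy": 0,"wz": 0.55,"claw": 1}
    - {"x": -0.063,"y": -0.068,"z": 0.014,"wx": 0,"wy": 0,"wz": 0.7,"claw": 1}
    - {"x": -0.071,"y": -0.077,"z": 0.016,"wx": 0,"wy": 0,"wz": 0.79,"claw": 1}
    - {"x": -0.073,"y": -0.0796,"z": 0.0163,"wx": 0,"wy": 0,"wz": 0.816,"claw": 1}
    - {"x": -0.073,"y": -0.0796,"z": 0.0163,"wx": 0,"wy": 0,"wz": 0.816,"claw": 1}

```text
clock: 5.2
ee_pos: [478.6, -33.8, 85.3]
ee_rot: [[0.086, 0.996, -0.001], [0.996, -0.086, 0.0], [0.0, -0.001, -1.0]]
force: [0.9, 1.0, -3.8]
grip_width: 14.9
```

```bash
python3 - <<'E'
from h import *
s=arm.state(); print(s['ee_pos'],s['ee_rot'][:,1:],s['force'],s['clock'])
im,d,K,T=grab('wrist'); P=cloud(d,K,T); np.savez('w3.npz',im=im,d=d,K=K,T=T)
im2,d2,K2,T2=grab('top')
b=cv2.resize(im2[130:270,215:325,::-1],None,fx=2.7,fy=2.7)
cv2.imwrite('pics/w3.png',np.hstack([im[:378,:,::-1],b]))
# foot top height / face orientation
print('z hist',*[(z,int(((P[...,2]>z)&(P[...,2]<=z+2)).sum())) for z in range(-4,100,2)])
E
```

```text
[478.57705994 -33.80020898  85.26629442] [[ 9.96282793e-01 -5.68131011e-04]
 [-8.61407558e-02  4.58771205e-04]
 [-6.05538210e-04 -9.99999733e-01]] [ 0.85456904  1.04974504 -3.79047559] 5.2
z hist (-4, 4) (-2, 10635) (0, 57400) (2, 28199) (4, 1022) (6, 391) (8, 550) (10, 942) (12, 927) (14, 1380) (16, 21086) (18, 8285) (20, 1054) (22, 3366) (24, 461) (26, 0) (28, 0) (30, 0) (32, 0) (34, 0) (36, 0) (38, 0) (40, 0) (42, 0) (44, 0) (46, 0) (48, 0) (50, 0) (52, 4207) (54, 8291) (56, 91) (58, 55) (60, 55) (62, 52) (64, 60) (66, 65) (68, 62) (70, 60) (72, 61) (74, 247) (76, 1227) (78, 1209) (80, 39) (82, 37) (84, 44) (86, 46) (88, 55) (90, 86) (92, 128) (94, 148) (96, 164) (98, 160)
```

View pics/w3.png

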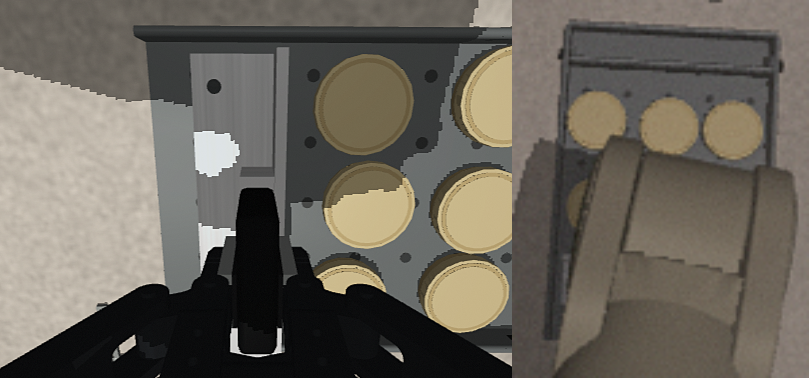

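The wrist view shows the straightedge level and held over the free floor, with the dishes ahead of it (right) and one side wall at the top. The stop is not in view. I'll measure its yaw and side clearance against the wall.

```bash
python3 - <<'E'
from h import *
f=np.load('w3.npz'); im,d,K,T=[f[k] for k in('im','d','K','T')]; P=cloud(d,K,T)
a=np.radians(-5.3); ex=np.array([np.cos(a),np.sin(a)]); ey=np.array([-ex[1],ex[0]]); o=np.array([410.5,-29.2])
L=np.dstack([(P[...,:2]-o)@ex,(P[...,:2]-o)@ey,P[...,2]])
def fit(p,n):
    vx,vy,x0,y0=cv2.fitLine(p[:,:2].astype(np.float32),cv2.DIST_HUBER,0,.01,.01).ravel(); print(n,len(p),'ang',np.degrees(np.arctan2(vy,vx)).round(2),'mean',p.mean(0).round(1),'min',p.min(0).round(1),'max',p.max(0).round(1))
z=L[...,2]
leg=L[(z>74)&(z<81)&(L[...,0]>60)&(L[...,0]<100)]; fit(leg,'leg top')
ft=L[(z>52)&(z<57)]; fit(ft,'foot')
for s in(1,-1):
  w=L[(z>20)&(z<26)&(s*L[...,1]>95)]
  if len(w): fit(w,'wall%d'%s)
for v in range(60,260,40): print([ (round(float(x),0),round(float(y)),round(float(zz))) for x,y,zz in L[v,140:200:12]])
hsv=cv2.cvtColor(im,cv2.COLOR_RGB2HSV); m=((z>14)&(z<20)&(hsv[...,1]>50)).astype(np.uint8)*255
for c in cv2.findContours(m,0,2)[0]:
  if cv2.contourArea(c)>800:
    pts=np.array([L[q[0][1],q[0][0],:2] for q in c],np.float32); cc=L[cv2.drawContours(np.zeros_like(m),[c],-1,255,-1)>0]; print('dish',cc.mean(0).round(1),'min x',np.percentile(cc[:,0],1).round(1))
to(478.6,-33.8,39,-5.3)
E
```

```text
leg top 2682 ang -89.27 mean [76.4 46.  77.7] min [ 60. -62.  74.] max [81.4 90.7 81. ]
foot 12562 ang 82.45 mean [53.2 48.5 54.3] min [ 35.2 -85.6  52. ] max [76.1 90.7 57. ]
wall1 4488 ang 0.15 mean [103.5 105.2  22.8] min [ -1.4 102.1  20. ] max [208.9 108.8  25.7]
wall-1 390 ang 0.07 mean [ 210.2 -104.7   22.3] min [  86.8 -108.9   20. ] max [ 255.1 -102.2   24.3]
[(-6.0, 92, 2), (2.0, 92, 3), (9.0, 92, 3), (17.0, 92, 2), (24.0, 92, 2)]
[(-8.0, 68, 2), (-0.0, 68, 2), (8.0, 68, 3), (16.0, 68, 3), (23.0, 68, 4)]
[(-11.0, 42, -1), (-2.0, 42, 1), (6.0, 42, 2), (14.0, 42, 2), (22.0, 42, 2)]
[(-13.0, 14, 1), (-5.0, 14, 1), (4.0, 15, 3), (12.0, 15, 3), (20.0, 15, 2)]
[(-16.0, -16, 0), (-8.0, -16, -1), (2.0, -14, 3), (11.0, -14, 3), (19.0, -14, 3)]
dish [131.8 -49.7  18.1] min x 110.9
dish [216.1 -63.2  18.2] min x 188.6
dish [211.9  -1.   18.2] min x 187.9
dish [140.8   2.8  18.1] min x 113.1
dish [131.3  66.2  18.5] min x 103.4
dish [205.4  69.3  18.8] min x 190.1
shift [-0.0003 -0.0002  0.0465] turn [-0.0001 -0.0003  0.0069]
```

Call:
carry_out:
  rows:
    - {"x": 0,"y": 0,"z": 0.005,"wx": 0,"wy": 0,"wz": 0.012,"claw": 1}
    - {"x": 0,"y": 0,"z": 0.015,"wx": 0,"wy": 0,"wz": 0.012,"claw": 1}
    - {"x": 0,"y": 0,"z": 0.027,"wx": 0,"wy": 0,"wz": 0.012,"claw": 1}
    - {"x": 0,"y": 0,"z": 0.037,"wx": 0,"wy": 0,"wz": 0.012,"claw": 1}
    - {"x": 0,"y": 0,"z": 0.043,"wx": 0,"wy": 0,"wz": 0.012,"claw": 1}
    - {"x": 0,"y": 0,"z": 0.046,"wx": 0,"wy": 0,"wz": 0.012,"claw": 1}
    - {"x": 0,"y": 0,"z": 0.046,"wx": 0,"wy": 0,"wz": 0.012,"claw": 1}
    - {"x": 0,"y": 0,"z": 0.046,"wx": 0,"wy": 0,"wz": 0.012,"claw": 1}

```text
clock: 6.3
ee_pos: [479.2, -34.0, 39.8]
ee_rot: [[0.099, 0.995, 0.001], [0.995, -0.099, -0.0], [0.0, 0.001, -1.0]]
force: [-0.3, 0.8, -3.1]
grip_width: 14.8
```

```bash
cat >> h.py <<'E'
def rep():
    s=arm.state(); a=np.radians(-5.3); ex=np.array([np.cos(a),np.sin(a)]); p=s['ee_pos'][:2]-[410.5,-29.2]
    print('face x',(p@ex+13).round(2),'y',(p@[-ex[1],ex[0]]).round(2),'z',s['ee_pos'][2].round(2),'Fx',(s['force'][:2]@ex).round(2),'F',s['force'].round(2),'tq',s['wrist_torque'].round(3),'yaw',np.degrees(np.arctan2(s['ee_rot'][1,1],s['ee_rot'][0,1])).round(2),'w',round(s['grip_width'],1),'t',round(s['clock'],2))
E
python3 - <<'E'
from h import *
rep()
for i in range(4):
  im,d,K,T=grab('wrist'); rep()
a=np.radians(-5.3); ex=np.array([np.cos(a),np.sin(a)]); ey=np.array([-ex[1],ex[0]]); o=np.array([410.5,-29.2])
P=cloud(d,K,T); x=(P[...,:2]-o)@ex; y=(P[...,:2]-o)@ey; z=P[...,2]
for n,m in (('leg',(z>24)&(z<36)&(abs(x-78)<12)&(y>35)),('foot',(z>4.5)&(z<12)&(x>38)&(x<66)&(y>35)),('floor',(z<5)&(x>3)&(x<30)&(y>20)&(y<98))): print(n,m.sum(),x[m].mean().round(1),y[m].max().round(1) if m.any() else 0,np.median(z[m]).round(1))
E
```

```text
face x 81.9 y 1.53 z 39.83 Fx -0.36 F [-0.29  0.78 -3.08] tq [-0.064 -0.014 -0.063] yaw -5.68 w 14.8 t 6.3
face x 81.87 y 1.55 z 39.84 Fx 0.15 F [ 0.13 -0.22 -1.56] tq [ 0.068 -0.021  0.045] yaw -5.67 w 14.7 t 6.35
face x 81.89 y 1.55 z 39.84 Fx -0.71 F [-0.75 -0.48 -2.99] tq [ 0.027 -0.009  0.017] yaw -5.67 w 15.1 t 6.4
face x 81.84 y 1.55 z 39.81 Fx -0.41 F [-0.44 -0.32 -2.4 ] tq [-0.003 -0.081  0.033] yaw -5.67 w 14.8 t 6.45
face x 81.79 y 1.56 z 39.77 Fx -0.23 F [-0.31 -0.87 -1.87] tq [ 0.091 -0.01   0.003] yaw -5.67 w 15.0 t 6.5
leg 1840 78.8 107.3 32.5
foot 6563 52.0 102.7 8.8
floor 7944 16.5 98.0 2.6
```

Call:
carry_out:
  rows:
    - {"x": 0,"y": 0.003,"z": 0,"wx": 0,"wy": 0,"wz": 0,"claw": 1}
    - {"x": 0,"y": 0.007,"z": 0,"wx": 0,"wy": 0,"wz": 0,"claw": 1}
    - {"x": 0,"y": 0.011,"z": 0,"wx": 0,"wy": 0,"wz": 0,"claw": 1}
    - {"x": 0,"y": 0.015,"z": 0,"wx": 0,"wy": 0,"wz": 0,"claw": 1}
    - {"x": 0,"y": 0.019,"z": 0,"wx": 0,"wy": 0,"wz": 0,"claw": 1}
    - {"x": 0,"y": 0.023,"z": 0,"wx": 0,"wy": 0,"wz": 0,"claw": 1}
    - {"x": 0,"y": 0.027,"z": 0,"wx": 0,"wy": 0,"wz": 0,"claw": 1}
    - {"x": 0,"y": 0.03,"z": 0,"wx": 0,"wy": 0,"wz": 0,"claw": 1}

```text
clock: 7.5
ee_pos: [508.9, -36.9, 39.4]
ee_rot: [[0.099, 0.995, -0.0], [0.995, -0.099, 0.0], [0.0, -0.0, -1.0]]
force: [-1.4, -0.1, -1.7]
grip_width: 15.1
```

Call:
carry_out:
  rows:
    - {"x": 0,"y": 0.003,"z": 0,"wx": 0,"wy": 0,"wz": 0,"claw": 1}
    - {"x": 0,"y": 0.006,"z": 0,"wx": 0,"wy": 0,"wz": 0,"claw": 1}
    - {"x": 0,"y": 0.009,"z": 0,"wx": 0,"wy": 0,"wz": 0,"claw": 1}
    - {"x": 0,"y": 0.012,"z": 0,"wx": 0,"wy": 0,"wz": 0,"claw": 1}
    - {"x": 0,"y": 0.015,"z": 0,"wx": 0,"wy": 0,"wz": 0,"claw": 1}
    - {"x": 0,"y": 0.018,"z": 0,"wx": 0,"wy": 0,"wz": 0,"claw": 1}
    - {"x": 0,"y": 0.021,"z": 0,"wx": 0,"wy": 0,"wz": 0,"claw": 1}
    - {"x": 0,"y": 0.023,"z": 0,"wx": 0,"wy": 0,"wz": 0,"claw": 1}

```text
clock: 8.5
ee_pos: [531.7, -39.2, 39.4]
ee_rot: [[0.099, 0.995, -0.0], [0.995, -0.099, 0.0], [0.0, -0.0, -1.0]]
force: [-1.6, -0.1, -1.7]
grip_width: 14.8
```

```bash
python3 - <<'E'
from h import *
rep()
im,d,K,T=grab('wrist'); rep(); im2,_,K2,T2=grab('top'); rep()
b=cv2.resize(im2[130:270,215:325,::-1],None,fx=2.7,fy=2.7)
cv2.imwrite('pics/w4.png',np.hstack([im[:378,:,::-1],b]))
a=np.radians(-5.3); ex=np.array([np.cos(a),np.sin(a)]); ey=np.array([-ex[1],ex[0]]); o=np.array([410.5,-29.2])
P=cloud(d,K,T); x=(P[...,:2]-o)@ex; y=(P[...,:2]-o)@ey; z=P[...,2]
m=(z>18)&(z<32)&(x>255)&(x<300)&(abs(y)<95); print('stop',m.sum(),np.percentile(x[m],[2,20,50]).round(1) if m.any() else 0)
hsv=cv2.cvtColor(im,cv2.COLOR_RGB2HSV); k=((z>14)&(z<20)&(hsv[...,1]>50)).astype(np.uint8)*255
for c in cv2.findContours(k,0,2)[0]:
  if cv2.contourArea(c)>800:
    mm=cv2.drawContours(np.zeros_like(k),[c],-1,255,-1)>0; print('dish',x[mm].mean().round(1),y[mm].mean().round(1),np.percentile(x[mm],[1,99]).round(1))
E
```

```text
face x 134.62 y 1.28 z 39.43 Fx -1.59 F [-1.61 -0.08 -1.7 ] tq [0.063 0.311 0.004] yaw -5.67 w 14.8 t 8.5
face x 134.92 y 1.23 z 39.45 Fx -0.7 F [-0.66  0.37 -2.42] tq [0.049 0.181 0.018] yaw -5.67 w 14.8 t 8.55
face x 134.88 y 1.23 z 39.48 Fx 0.06 F [ 0.13  0.84 -1.75] tq [ 0.013  0.144 -0.03 ] yaw -5.67 w 14.9 t 8.6
stop 0 0
dish 230.7 -48.1 [205.9 251.8]
dish 194.8 1.9 [138. 250.]
dish 189.7 68.5 [137.5 240.1]
```

View pics/w4.png

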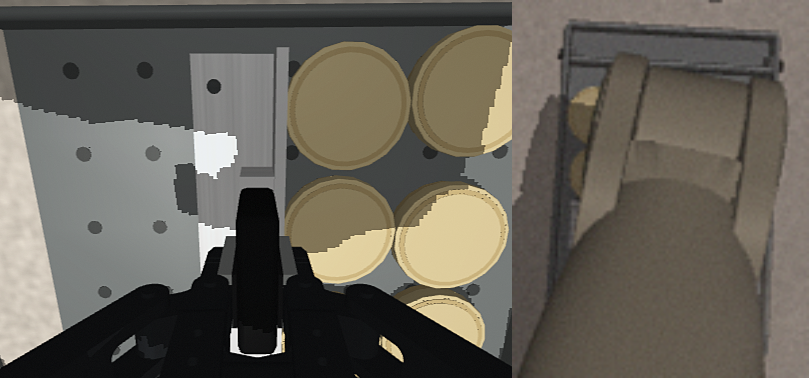

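The wrist view shows the front row touching the face. Two back-row dishes are already touching and the one at the top is about to touch. I'll keep going slowly.

Call:
carry_out:
  rows:
    - {"x": 0,"y": 0.002,"z": 0,"wx": 0,"wy": 0,"wz": 0,"claw": 1}
    - {"x": 0,"y": 0.004,"z": 0,"wx": 0,"wy": 0,"wz": 0,"claw": 1}
    - {"x": 0,"y": 0.006,"z": 0,"wx": 0,"wy": 0,"wz": 0,"claw": 1}
    - {"x": 0,"y": 0.008,"z": 0,"wx": 0,"wy": 0,"wz": 0,"claw": 1}
    - {"x": 0,"y": 0.01,"z": 0,"wx": 0,"wy": 0,"wz": 0,"claw": 1}
    - {"x": 0,"y": 0.012,"z": 0,"wx": 0,"wy": 0,"wz": 0,"claw": 1}
    - {"x": 0,"y": 0.013,"z": 0,"wx": 0,"wy": 0,"wz": 0,"claw": 1}
    - {"x": 0,"y": 0.014,"z": 0,"wx": 0,"wy": 0,"wz": 0,"claw": 1}

```text
clock: 9.6
ee_pos: [545.5, -40.5, 39.5]
ee_rot: [[0.099, 0.995, -0.0], [0.995, -0.099, 0.0], [0.0, -0.0, -1.0]]
force: [-0.7, -0.5, -1.3]
grip_width: 15.1
```

Call:
carry_out:
  rows:
    - {"x": 0,"y": 0.0004,"z": 0,"wx": 0,"wy": 0,"wz": 0,"claw": 1}
    - {"x": 0,"y": 0.0008,"z": 0,"wx": 0,"wy": 0,"wz": 0,"claw": 1}
    - {"x": 0,"y": 0.0012,"z": 0,"wx": 0,"wy": 0,"wz": 0,"claw": 1}
    - {"x": 0,"y": 0.0016,"z": 0,"wx": 0,"wy": 0,"wz": 0,"claw": 1}
    - {"x": 0,"y": 0.002,"z": 0,"wx": 0,"wy": 0,"wz": 0,"claw": 1}
    - {"x": 0,"y": 0.0024,"z": 0,"wx": 0,"wy": 0,"wz": 0,"claw": 1}
    - {"x": 0,"y": 0.0027,"z": 0,"wx": 0,"wy": 0,"wz": 0,"claw": 1}
    - {"x": 0,"y": 0.003,"z": 0,"wx": 0,"wy": 0,"wz": 0,"claw": 1}

```text
clock: 10.6
ee_pos: [548.6, -40.9, 39.5]
ee_rot: [[0.099, 0.995, 0.0], [0.995, -0.099, 0.0], [0.0, 0.0, -1.0]]
force: [-0.5, -1.0, -2.9]
grip_width: 14.9
```

```bash
python3 - <<'E'
from h import *
rep()
for i in range(2): im,d,K,T=grab('top'); rep()
E
```

```text
face x 151.55 y 1.15 z 39.48 Fx -0.44 F [-0.53 -0.96 -2.93] tq [ 0.002  0.255 -0.023] yaw -5.67 w 14.9 t 10.6
face x 151.63 y 1.13 z 39.51 Fx -0.42 F [-0.44 -0.2  -1.97] tq [0.031 0.237 0.005] yaw -5.67 w 14.8 t 10.65
face x 151.65 y 1.13 z 39.52 Fx -1.24 F [-1.22  0.24 -2.51] tq [ 0.015  0.213 -0.019] yaw -5.67 w 14.9 t 10.7
```

Call:
carry_out:
  rows:
    - {"x": 0,"y": 0.0004,"z": 0,"wx": 0,"wy": 0,"wz": 0,"claw": 1}
    - {"x": 0,"y": 0.0008,"z": 0,"wx": 0,"wy": 0,"wz": 0,"claw": 1}
    - {"x": 0,"y": 0.0012,"z": 0,"wx": 0,"wy": 0,"wz": 0,"claw": 1}
    - {"x": 0,"y": 0.0016,"z": 0,"wx": 0,"wy": 0,"wz": 0,"claw": 1}
    - {"x": 0,"y": 0.0018,"z": 0,"wx": 0,"wy": 0,"wz": 0,"claw": 1}
    - {"x": 0,"y": 0.002,"z": 0,"wx": 0,"wy": 0,"wz": 0,"claw": 1}
    - {"x": 0,"y": 0.0022,"z": 0,"wx": 0,"wy": 0,"wz": 0,"claw": 1}
    - {"x": 0,"y": 0.0025,"z": 0,"wx": 0,"wy": 0,"wz": 0,"claw": 1}

```text
clock: 11.7
ee_pos: [551.1, -41.1, 39.5]
ee_rot: [[0.099, 0.995, 0.0], [0.995, -0.099, 0.0], [0.0, 0.0, -1.0]]
force: [-0.7, -0.1, -1.6]
grip_width: 14.9
```

```bash
python3 - <<'E'
from h import *
rep()
for i in range(2): im,d,K,T=grab('top'); rep()
E
```

```text
face x 154.05 y 1.11 z 39.51 Fx -0.73 F [-0.74 -0.07 -1.59] tq [0.003 0.219 0.003] yaw -5.67 w 14.9 t 11.7
face x 154.09 y 1.15 z 39.47 Fx -1.05 F [-1.01  0.44 -2.13] tq [ 0.021  0.222 -0.036] yaw -5.67 w 14.9 t 11.75
face x 154.1 y 1.13 z 39.5 Fx -0.13 F [-0.13  0.03 -1.57] tq [ 0.003  0.182 -0.084] yaw -5.68 w 14.9 t 11.8
```

Call:
carry_out:
  rows:
    - {"x": 0,"y": 0.0003,"z": 0,"wx": 0,"wy": 0,"wz": 0,"claw": 1}
    - {"x": 0,"y": 0.0006,"z": 0,"wx": 0,"wy": 0,"wz": 0,"claw": 1}
    - {"x": 0,"y": 0.0009,"z": 0,"wx": 0,"wy": 0,"wz": 0,"claw": 1}
    - {"x": 0,"y": 0.0011,"z": 0,"wx": 0,"wy": 0,"wz": 0,"claw": 1}
    - {"x": 0,"y": 0.0013,"z": 0,"wx": 0,"wy": 0,"wz": 0,"claw": 1}
    - {"x": 0,"y": 0.0015,"z": 0,"wx": 0,"wy": 0,"wz": 0,"claw": 1}
    - {"x": 0,"y": 0.0015,"z": 0,"wx": 0,"wy": 0,"wz": 0,"claw": 1}
    - {"x": 0,"y": 0.0015,"z": 0,"wx": 0,"wy": 0,"wz": 0,"claw": 1}

```text
clock: 12.8
ee_pos: [552.6, -41.3, 39.5]
ee_rot: [[0.099, 0.995, 0.0], [0.995, -0.099, 0.0], [0.0, 0.0, -1.0]]
force: [-0.4, 0.6, -1.3]
grip_width: 14.8
```

```bash
python3 - <<'E'
from h import *
rep()
for i in range(2): im,d,K,T=grab('top'); rep()
E
```

```text
face x 155.65 y 1.1 z 39.52 Fx -0.43 F [-0.38  0.58 -1.33] tq [0.015 0.191 0.009] yaw -5.67 w 14.8 t 12.8
face x 155.65 y 1.1 z 39.5 Fx -1.28 F [-1.31 -0.32 -2.75] tq [-0.02   0.127  0.076] yaw -5.67 w 14.6 t 12.85
face x 155.66 y 1.12 z 39.52 Fx -1.67 F [-1.71 -0.35 -2.63] tq [-0.014  0.119 -0.003] yaw -5.67 w 14.7 t 12.9
```

Call:
carry_out:
  rows:
    - {"x": 0,"y": 0.0003,"z": 0,"wx": 0,"wy": 0,"wz": 0,"claw": 1}
    - {"x": 0,"y": 0.0006,"z": 0,"wx": 0,"wy": 0,"wz": 0,"claw": 1}
    - {"x": 0,"y": 0.0009,"z": 0,"wx": 0,"wy": 0,"wz": 0,"claw": 1}
    - {"x": 0,"y": 0.0011,"z": 0,"wx": 0,"wy": 0,"wz": 0,"claw": 1}
    - {"x": 0,"y": 0.0013,"z": 0,"wx": 0,"wy": 0,"wz": 0,"claw": 1}
    - {"x": 0,"y": 0.0015,"z": 0,"wx": 0,"wy": 0,"wz": 0,"claw": 1}
    - {"x": 0,"y": 0.0015,"z": 0,"wx": 0,"wy": 0,"wz": 0,"claw": 1}
    - {"x": 0,"y": 0.0015,"z": 0,"wx": 0,"wy": 0,"wz": 0,"claw": 1}

```text
clock: 13.9
ee_pos: [554.0, -41.4, 39.5]
ee_rot: [[0.099, 0.995, 0.0], [0.995, -0.099, 0.0], [0.0, 0.0, -1.0]]
force: [-0.8, 0.5, -2.7]
grip_width: 14.7
```

```bash
python3 - <<'E'
from h import *
rep()
for i in range(2): im,d,K,T=grab('top'); rep()
E
```

```text
face x 157.06 y 1.09 z 39.49 Fx -0.89 F [-0.84  0.53 -2.74] tq [0.024 0.207 0.019] yaw -5.67 w 14.7 t 13.9
face x 157.07 y 1.1 z 39.51 Fx -1.68 F [-1.68  0.01 -2.83] tq [0.004 0.173 0.061] yaw -5.67 w 15.1 t 13.95
face x 157.08 y 1.11 z 39.5 Fx -0.96 F [-0.92  0.47 -2.44] tq [-0.01   0.216  0.037] yaw -5.67 w 15.0 t 14.0
```

Call:
carry_out:
  rows:
    - {"x": 0,"y": 0.0003,"z": 0,"wx": 0,"wy": 0,"wz": 0,"claw": 1}
    - {"x": 0,"y": 0.0006,"z": 0,"wx": 0,"wy": 0,"wz": 0,"claw": 1}
    - {"x": 0,"y": 0.0009,"z": 0,"wx": 0,"wy": 0,"wz": 0,"claw": 1}
    - {"x": 0,"y": 0.0011,"z": 0,"wx": 0,"wy": 0,"wz": 0,"claw": 1}
    - {"x": 0,"y": 0.0013,"z": 0,"wx": 0,"wy": 0,"wz": 0,"claw": 1}
    - {"x": 0,"y": 0.0015,"z": 0,"wx": 0,"wy": 0,"wz": 0,"claw": 1}
    - {"x": 0,"y": 0.0015,"z": 0,"wx": 0,"wy": 0,"wz": 0,"claw": 1}
    - {"x": 0,"y": 0.0015,"z": 0,"wx": 0,"wy": 0,"wz": 0,"claw": 1}

```text
clock: 15.0
ee_pos: [554.5, -41.4, 39.3]
ee_rot: [[0.099, 0.995, -0.002], [0.995, -0.099, 0.0], [0.0, -0.002, -1.0]]
force: [-6.1, -0.5, 0.2]
grip_width: 14.8
```

```bash
python3 - <<'E'
from h import *
rep()
for i in range(2): im,d,K,T=grab('wrist'); rep()
im2,_,K2,T2=grab('top'); sc,_,K3,T3=grab('scene')
cv2.imwrite('pics/w5.png',np.hstack([im[:378,240:,::-1],cv2.resize(sc[155:281,165:305,::-1],None,fx=3,fy=3)]))
E
```

```text
face x 157.49 y 1.11 z 39.25 Fx -6.02 F [-6.09 -0.47  0.22] tq [0.049 1.271 0.17 ] yaw -5.67 w 14.8 t 15.0
face x 157.49 y 1.13 z 39.26 Fx -5.07 F [-5.07  0.27  0.26] tq [0.069 1.246 0.164] yaw -5.67 w 15.0 t 15.05
face x 157.49 y 1.1 z 39.25 Fx -5.21 F [-5.28 -0.55  0.89] tq [0.028 1.246 0.149] yaw -5.67 w 14.8 t 15.1
```

View pics/w5.png

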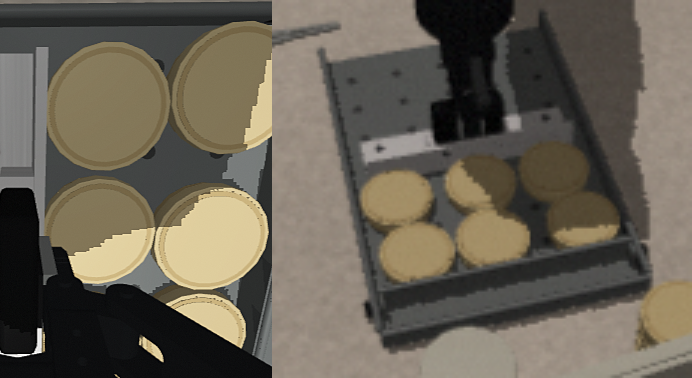

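Contact: the force rose to about 5 N, with the face at 157.5. The scene crop shows both rows at the stop. The torque says the load is about 30 mm off centre towards +y, so I'll check the pairs for gaps while it holds.

```bash
python3 - <<'E'
from h import *
a=np.radians(-5.3); ex=np.array([np.cos(a),np.sin(a)]); ey=np.array([-ex[1],ex[0]]); o=np.array([410.5,-29.2])
rep()
for n in('wrist','scene'):
  im,d,K,T=grab(n); np.savez(n+'6.npz',im=im,d=d,K=K,T=T); P=cloud(d,K,T)
  x=(P[...,:2]-o)@ex; y=(P[...,:2]-o)@ey; z=P[...,2]
  zm=[np.median(z[(abs(x-X)<20)&(abs(y-Y)<15)&(z>8)&(z<26)]) for X in(188,248) for Y in(66,0)]
  m=(z>12)&(z<22)&(x>150)&(x<285)&(abs(y)<104); print(n,'lid z',np.round(zm,1),'lid x max',np.percentile(x[m],99.8).round(1))
  s=(z>21)&(z<30)&(x>268)&(x<292)&(abs(y)<95)
  if s.sum()>20: print('stop top x',np.percentile(x[s],[1,5,50,95]).round(1),s.sum())
  # draw metric top-down at lid plane z=17, 3 px/mm
  X,Y=np.meshgrid(np.arange(150,290,1/3.),np.arange(104,-104,-1/3.))
  W=np.stack([o[0]+X*ex[0]+Y*ey[0],o[1]+X*ex[1]+Y*ey[1],np.full(X.shape,17.)],-1)@T[:3,:3].T+T[:3,3]
  u=W@K.T; r=cv2.remap(im,(u[...,0]/u[...,2]).astype(np.float32),(u[...,1]/u[...,2]).astype(np.float32),cv2.INTER_LINEAR)
  cv2.imwrite(f'r_{n}.png',r[:,:,::-1])
A=cv2.imread('r_wrist.png');B=cv2.imread('r_scene.png')
o2=np.hstack([A,B]); print(o2.shape); cv2.imwrite('pics/r6.png',cv2.resize(o2,None,fx=.92,fy=.92))
E
```

```text
face x 157.48 y 1.15 z 39.26 Fx -5.68 F [-5.7   0.12  0.11] tq [0.036 1.249 0.176] yaw -5.67 w 15.0 t 15.2
wrist lid z [17.8 17.8 17.7 17.7] lid x max 277.5
stop top x [276.  276.3 277.9 280.9] 1060
scene lid z [17.4 17.3 17.7 17.6] lid x max 283.5
stop top x [276.9 278.  281.9 283.8] 185
(624, 840, 3)
```

View pics/r6.png

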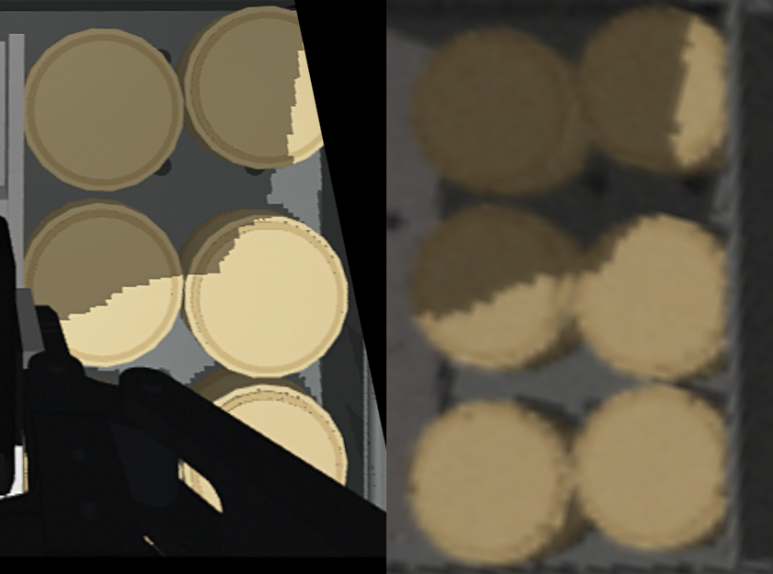

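The rectified views show all three pairs touching each other, the face and the stop, with the lids flat at 17.7 mm. I'll trim the force to about 6 N, with a touch of yaw to even the load, and hold.

Call:
carry_out:
  rows:
    - {"x": 0,"y": 0.0,"z": 0,"wx": 0,"wy": 0,"wz": -0.001,"claw": 1}
    - {"x": 0,"y": 0.0,"z": 0,"wx": 0,"wy": 0,"wz": -0.002,"claw": 1}
    - {"x": 0,"y": 0.0001,"z": 0,"wx": 0,"wy": 0,"wz": -0.003,"claw": 1}
    - {"x": 0,"y": 0.0001,"z": 0,"wx": 0,"wy": 0,"wz": -0.004,"claw": 1}
    - {"x": 0,"y": 0.0001,"z": 0,"wx": 0,"wy": 0,"wz": -0.004,"claw": 1}
    - {"x": 0,"y": 0.0001,"z": 0,"wx": 0,"wy": 0,"wz": -0.004,"claw": 1}
    - {"x": 0,"y": 0.0001,"z": 0,"wx": 0,"wy": 0,"wz": -0.004,"claw": 1}
    - {"x": 0,"y": 0.0001,"z": 0,"wx": 0,"wy": 0,"wz": -0.004,"claw": 1}

```text
clock: 16.3
ee_pos: [554.6, -41.4, 39.2]
ee_rot: [[0.095, 0.995, -0.002], [0.995, -0.095, 0.0], [0.0, -0.002, -1.0]]
force: [-6.1, 0.9, 0.1]
grip_width: 14.8
```

```bash
python3 - <<'E'
from h import *
rep()
for i in range(4): im,d,K,T=grab('wrist'); rep()
E
```

```text
face x 157.59 y 1.15 z 39.22 Fx -6.14 F [-6.09  0.85  0.07] tq [0.016 1.258 0.03 ] yaw -5.45 w 14.8 t 16.3
face x 157.58 y 1.16 z 39.23 Fx -5.41 F [-5.46 -0.29  0.49] tq [0.059 1.261 0.12 ] yaw -5.45 w 14.7 t 16.35
face x 157.58 y 1.17 z 39.24 Fx -5.03 F [-5.04  0.11  1.1 ] tq [0.072 1.265 0.048] yaw -5.45 w 14.9 t 16.4
face x 157.58 y 1.15 z 39.24 Fx -5.24 F [-5.29 -0.28  0.28] tq [ 0.02   1.238 -0.028] yaw -5.45 w 14.8 t 16.45
face x 157.56 y 1.16 z 39.22 Fx -5.52 F [-5.54  0.06  1.41] tq [0.04  1.25  0.049] yaw -5.45 w 14.8 t 16.5
```

Call:
carry_out:
  rows:
    - {"x": 0,"y": 0.0001,"z": 0,"wx": 0,"wy": 0,"wz": 0,"claw": 1}
    - {"x": 0,"y": 0.0002,"z": 0,"wx": 0,"wy": 0,"wz": 0,"claw": 1}
    - {"x": 0,"y": 0.0003,"z": 0,"wx": 0,"wy": 0,"wz": -0.001,"claw": 1}
    - {"x": 0,"y": 0.0003,"z": 0,"wx": 0,"wy": 0,"wz": -0.001,"claw": 1}
    - {"x": 0,"y": 0.0003,"z": 0,"wx": 0,"wy": 0,"wz": -0.001,"claw": 1}
    - {"x": 0,"y": 0.0003,"z": 0,"wx": 0,"wy": 0,"wz": -0.001,"claw": 1}
    - {"x": 0,"y": 0.0003,"z": 0,"wx": 0,"wy": 0,"wz": -0.001,"claw": 1}
    - {"x": 0,"y": 0.0003,"z": 0,"wx": 0,"wy": 0,"wz": -0.001,"claw": 1}

```text
clock: 17.5
ee_pos: [554.6, -41.4, 39.2]
ee_rot: [[0.094, 0.996, -0.002], [0.996, -0.094, 0.0], [0.0, -0.002, -1.0]]
force: [-6.7, 0.2, 1.3]
grip_width: 14.7
```

```bash
python3 - <<'E'
from h import *
rep()
for i in range(5): im,d,K,T=grab('wrist'); rep()
E
```

```text
face x 157.65 y 1.15 z 39.21 Fx -6.73 F [-6.75  0.16  1.3 ] tq [0.061 1.418 0.054] yaw -5.4 w 14.7 t 17.5
face x 157.63 y 1.17 z 39.22 Fx -6.06 F [-6.08  0.02  0.55] tq [0.055 1.422 0.059] yaw -5.4 w 14.6 t 17.55
face x 157.62 y 1.17 z 39.19 Fx -6.35 F [-6.4  -0.29  1.29] tq [0.06  1.387 0.008] yaw -5.4 w 14.8 t 17.6
face x 157.61 y 1.17 z 39.18 Fx -6.56 F [-6.62 -0.35  1.14] tq [0.021 1.381 0.028] yaw -5.4 w 15.0 t 17.65
face x 157.59 y 1.15 z 39.19 Fx -6.29 F [-6.29  0.34  2.02] tq [0.007 1.354 0.017] yaw -5.4 w 14.8 t 17.7
face x 157.61 y 1.17 z 39.19 Fx -6.03 F [-6.08 -0.28  0.85] tq [0.048 1.407 0.03 ] yaw -5.4 w 14.7 t 17.75
```

Call:
carry_out:
  rows:
    - {"x": 0,"y": 0.0001,"z": 0,"wx": 0,"wy": 0,"wz": 0,"claw": 1}
    - {"x": 0,"y": 0.0001,"z": 0,"wx": 0,"wy": 0,"wz": 0,"claw": 1}
    - {"x": 0,"y": 0.0001,"z": 0,"wx": 0,"wy": 0,"wz": 0,"claw": 1}
    - {"x": 0,"y": 0.0001,"z": 0,"wx": 0,"wy": 0,"wz": 0,"claw": 1}
    - {"x": 0,"y": 0.0001,"z": 0,"wx": 0,"wy": 0,"wz": 0,"claw": 1}
    - {"x": 0,"y": 0.0001,"z": 0,"wx": 0,"wy": 0,"wz": 0,"claw": 1}
    - {"x": 0,"y": 0.0001,"z": 0,"wx": 0,"wy": 0,"wz": 0,"claw": 1}
    - {"x": 0,"y": 0.0001,"z": 0,"wx": 0,"wy": 0,"wz": 0,"claw": 1}

```text
clock: 18.75
ee_pos: [554.6, -41.4, 39.2]
ee_rot: [[0.094, 0.996, -0.003], [0.996, -0.094, 0.0], [0.0, -0.003, -1.0]]
force: [-4.8, 1.1, 1.9]
grip_width: 15.0
```

Call:
carry_out:
  rows:
    - {"x": 0,"y": 0,"z": 0,"wx": 0,"wy": 0,"wz": 0,"claw": 1}
    - {"x": 0,"y": 0,"z": 0,"wx": 0,"wy": 0,"wz": 0,"claw": 1}
    - {"x": 0,"y": 0,"z": 0,"wx": 0,"wy": 0,"wz": 0,"claw": 1}
    - {"x": 0,"y": -0.0008,"z": 0,"wx": 0,"wy": 0,"wz": 0,"claw": 1}
    - {"x": 0,"y": -0.002,"z": 0,"wx": 0,"wy": 0,"wz": 0,"claw": 1}
    - {"x": 0,"y": -0.004,"z": 0,"wx": 0,"wy": 0,"wz": 0,"claw": 1}
    - {"x": 0,"y": -0.008,"z": 0,"wx": 0,"wy": 0,"wz": 0,"claw": 1}
    - {"x": 0,"y": -0.014,"z": 0,"wx": 0,"wy": 0,"wz": 0,"claw": 1}

```text
clock: 19.75
ee_pos: [542.5, -40.4, 39.8]
ee_rot: [[0.094, 0.996, 0.001], [0.996, -0.094, -0.0], [-0.0, 0.001, -1.0]]
force: [-0.9, -0.2, -2.0]
grip_width: 14.5
```

Call:
carry_out:
  rows:
    - {"x": 0,"y": -0.006,"z": 0,"wx": 0,"wy": 0,"wz": 0,"claw": 1}
    - {"x": 0,"y": -0.014,"z": -0.001,"wx": 0,"wy": 0,"wz": 0,"claw": 1}
    - {"x": 0,"y": -0.022,"z": -0.004,"wx": 0,"wy": 0,"wz": 0,"claw": 1}
    - {"x": 0,"y": -0.03,"z": -0.01,"wx": 0,"wy": 0,"wz": 0,"claw": 1}
    - {"x": 0,"y": -0.038,"z": -0.02,"wx": 0,"wy": 0,"wz": 0,"claw": 1}
    - {"x": 0,"y": -0.045,"z": -0.035,"wx": 0,"wy": 0,"wz": 0,"claw": 1}
    - {"x": 0,"y": -0.05,"z": -0.05,"wx": 0,"wy": 0,"wz": 0,"claw": 1}
    - {"x": 0,"y": -0.05,"z": -0.06,"wx": 0,"wy": 0,"wz": 0,"claw": 1}

```text
clock: 20.75
ee_pos: [492.6, -35.7, 101.1]
ee_rot: [[0.094, 0.996, 0.002], [0.996, -0.094, -0.0], [-0.0, 0.002, -1.0]]
force: [0.0, 0.1, -3.3]
grip_width: 14.9
```

```bash
python3 - <<'E'
from h import *
rep()
a=np.radians(-5.3); ex=np.array([np.cos(a),np.sin(a)]); ey=np.array([-ex[1],ex[0]]); o=np.array([410.5,-29.2])
for n in('wrist','scene'):
  im,d,K,T=grab(n); X,Y=np.meshgrid(np.arange(150,290,1/3.),np.arange(104,-104,-1/3.))
  W=np.stack([o[0]+X*ex[0]+Y*ey[0],o[1]+X*ex[1]+Y*ey[1],np.full(X.shape,17.)],-1)@T[:3,:3].T+T[:3,3]
  u=W@K.T; r=cv2.remap(im,(u[...,0]/u[...,2]).astype(np.float32),(u[...,1]/u[...,2]).astype(np.float32),cv2.INTER_LINEAR)
  cv2.imwrite(f'r_{n}.png',r[:,:,::-1])
cv2.imwrite('pics/r7.png',cv2.resize(np.hstack([cv2.imread('r_wrist.png'),cv2.imread('r_scene.png')]),None,fx=.92,fy=.92))
to(490,75,105,41.5)
E
```

```text
face x 95.38 y 1.12 z 101.15 Fx 0.0 F [ 0.01  0.09 -3.27] tq [-0.052 -0.064  0.009] yaw -5.39 w 14.9 t 20.75
shift [ 0.1101 -0.0141 -0.0038] turn [ 0.0031  0.0018 -0.8183]
```

View pics/r7.png

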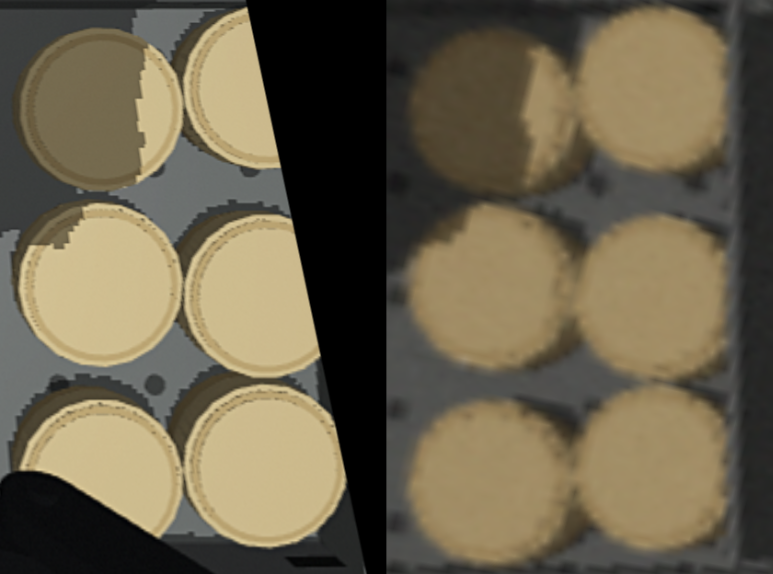

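With the straightedge lifted clear, the views show the six dishes still tight: three touching pairs, with the back row on the stop. Now back to the mat.

Call:
carry_out:
  rows:
    - {"x": 0.008,"y": -0.001,"z": -0.004,"wx": 0,"wy": 0,"wz": -0.07,"claw": 1}
    - {"x": 0.023,"y": -0.003,"z": -0.004,"wx": 0,"wy": 0,"wz": -0.18,"claw": 1}
    - {"x": 0.04,"y": -0.005,"z": -0.004,"wx": 0,"wy": 0,"wz": -0.3,"claw": 1}
    - {"x": 0.057,"y": -0.007,"z": -0.004,"wx": 0,"wy": 0,"wz": -0.42,"claw": 1}
    - {"x": 0.074,"y": -0.009,"z": -0.004,"wx": 0,"wy": 0,"wz": -0.54,"claw": 1}
    - {"x": 0.091,"y": -0.011,"z": -0.004,"wx": 0,"wy": 0,"wz": -0.66,"claw": 1}
    - {"x": 0.104,"y": -0.013,"z": -0.004,"wx": 0,"wy": 0,"wz": -0.76,"claw": 1}
    - {"x": 0.11,"y": -0.014,"z": -0.004,"wx": 0,"wy": 0,"wz": -0.818,"claw": 1}

```text
clock: 21.85
ee_pos: [488.6, 76.0, 103.0]
ee_rot: [[-0.665, 0.747, -0.001], [0.747, 0.665, 0.0], [0.001, -0.0, -1.0]]
force: [-0.7, 0.5, -2.4]
grip_width: 14.9
```

```bash
python3 - <<'E'
from h import *
rep(); to(520.5,350.7,90,104.5)
E
```

```text
face x 81.04 y 111.92 z 103.02 Fx -0.71 F [-0.67  0.45 -2.38] tq [ 0.005 -0.015  0.016] yaw 41.66 w 14.9 t 21.85
shift [0.184  0.2065 0.013 ] turn [-0.0000e+00 -7.0000e-04 -1.0967e+00]
```

Call:
carry_out:
  rows:
    - {"x": 0.013,"y": 0.015,"z": 0,"wx": 0,"wy": 0,"wz": -0.08,"claw": 1}
    - {"x": 0.04,"y": 0.045,"z": 0,"wx": 0,"wy": 0,"wz": -0.23,"claw": 1}
    - {"x": 0.068,"y": 0.076,"z": 0,"wx": 0,"wy": 0,"wz": -0.4,"claw": 1}
    - {"x": 0.097,"y": 0.109,"z": 0,"wx": 0,"wy": 0,"wz": -0.57,"claw": 1}
    - {"x": 0.126,"y": 0.141,"z": 0.002,"wx": 0,"wy": 0,"wz": -0.74,"claw": 1}
    - {"x": 0.155,"y": 0.174,"z": 0.005,"wx": 0,"wy": 0,"wz": -0.91,"claw": 1}
    - {"x": 0.177,"y": 0.199,"z": 0.01,"wx": 0,"wy": 0,"wz": -1.05,"claw": 1}
    - {"x": 0.184,"y": 0.2065,"z": 0.013,"wx": 0,"wy": 0,"wz": -1.097,"claw": 1}

```text
clock: 22.85
ee_pos: [521.3, 351.7, 89.4]
ee_rot: [[-0.968, -0.251, -0.001], [-0.251, 0.968, -0.0], [0.001, 0.0, -1.0]]
force: [-0.8, 0.1, -2.1]
grip_width: 14.9
```

```bash
python3 - <<'E'
from h import *
rep()
im,d,K,T=grab('wrist'); P=cloud(d,K,T); z=P[...,2]; rep()
for n,lo,hi in(('leg',78,90),('foot',55,62)):
  m=(z>lo)&(z<hi)&(np.hypot(P[...,0]-522,P[...,1]-348)<110)
  q=P[m]
  if len(q)>9: print(n,len(q),q.mean(0).round(1),cv2.minAreaRect(q[:,:2].astype(np.float32)))
m=(z<8)&(cv2.cvtColor(im,cv2.COLOR_RGB2GRAY)<45)&(np.hypot(P[...,0]-520,P[...,1]-356)<140); q=P[m]; print('mat',len(q),cv2.minAreaRect(q[:,:2].astype(np.float32)))
to(520.5,350.7,40,104.6)
E
```

```text
face x 88.16 y 389.54 z 89.36 Fx -0.8 F [-0.79  0.15 -2.07] tq [-0.003  0.024  0.021] yaw 104.56 w 14.9 t 22.85
face x 87.97 y 389.54 z 89.0 Fx 0.63 F [ 0.76  1.39 -1.6 ] tq [ 0.081 -0.074 -0.038] yaw 104.59 w 14.6 t 22.9
leg 2798 [475.9 347.8  81.9] ((507.42266845703125, 350.165771484375), (152.9118194580078, 21.099246978759766), 14.597999572753906)
foot 12585 [478.4 325.   58.3] ((522.659423828125, 338.95599365234375), (177.0067596435547, 40.24384307861328), 14.58684253692627)
mat 19871 ((518.853271484375, 364.61126708984375), (229.52061462402344, 127.85940551757812), 9.4956693649292)
shift [ 0.0008 -0.0009  0.049 ] turn [ 0.0003 -0.0011 -0.0002]
```

Call:
carry_out:
  rows:
    - {"x": 0.001,"y": -0.001,"z": 0.008,"wx": 0,"wy": 0,"wz": 0,"claw": 1}
    - {"x": 0.001,"y": -0.001,"z": 0.02,"wx": 0,"wy": 0,"wz": 0,"claw": 1}
    - {"x": 0.001,"y": -0.001,"z": 0.032,"wx": 0,"wy": 0,"wz": 0,"claw": 1}
    - {"x": 0.001,"y": -0.001,"z": 0.042,"wx": 0,"wy": 0,"wz": 0,"claw": 1}
    - {"x": 0.001,"y": -0.001,"z": 0.047,"wx": 0,"wy": 0,"wz": 0,"claw": 1}
    - {"x": 0.001,"y": -0.001,"z": 0.049,"wx": 0,"wy": 0,"wz": 0,"claw": 1}
    - {"x": 0.001,"y": -0.001,"z": 0.0505,"wx": 0,"wy": 0,"wz": 0,"claw": 1}
    - {"x": 0.001,"y": -0.001,"z": 0.0505,"wx": 0,"wy": 0,"wz": 0,"claw": 1}

```text
clock: 23.9
ee_pos: [521.0, 348.8, 40.3]
ee_rot: [[-0.969, -0.248, 0.0], [-0.248, 0.969, 0.0], [-0.001, 0.0, -1.0]]
force: [-0.7, 0.0, -1.7]
grip_width: 14.9
```

Call:
carry_out:
  rows:
    - {"x": 0,"y": 0,"z": 0.0003,"wx": 0,"wy": 0,"wz": 0,"claw": 1}
    - {"x": 0,"y": 0,"z": 0.0006,"wx": 0,"wy": 0,"wz": 0,"claw": 1}
    - {"x": 0,"y": 0,"z": 0.0009,"wx": 0,"wy": 0,"wz": 0,"claw": 1}
    - {"x": 0,"y": 0,"z": 0.0012,"wx": 0,"wy": 0,"wz": 0,"claw": 1}
    - {"x": 0,"y": 0,"z": 0.0012,"wx": 0,"wy": 0,"wz": 0,"claw": 1}
    - {"x": 0,"y": 0,"z": 0.0012,"wx": 0,"wy": 0,"wz": 0,"claw": 1}
    - {"x": 0,"y": 0,"z": 0.0012,"wx": 0,"wy": 0,"wz": 0,"claw": 1}
    - {"x": 0,"y": 0,"z": 0.0012,"wx": 0,"wy": 0,"wz": 0,"claw": 1}

```text
clock: 24.9
ee_pos: [520.8, 348.7, 38.9]
ee_rot: [[-0.969, -0.248, 0.0], [-0.248, 0.969, 0.0], [-0.0, 0.0, -1.0]]
force: [-0.2, -0.4, -1.7]
grip_width: 14.9
```

```bash
python3 - <<'E'
from h import *
rep()
im,d,K,T=grab('wrist'); rep()
E
```

```text
face x 87.92 y 386.43 z 38.85 Fx -0.13 F [-0.17 -0.37 -1.75] tq [-0.062 -0.019  0.041] yaw 104.33 w 14.9 t 24.9
face x 87.93 y 386.41 z 38.83 Fx 0.31 F [ 0.33  0.21 -2.51] tq [ 0.053  0.03  -0.033] yaw 104.33 w 14.8 t 24.95
```

Call:
carry_out:
  rows:
    - {"x": 0,"y": 0,"z": 0.0003,"wx": 0,"wy": 0,"wz": 0,"claw": 1}
    - {"x": 0,"y": 0,"z": 0.0006,"wx": 0,"wy": 0,"wz": 0,"claw": 1}
    - {"x": 0,"y": 0,"z": 0.0009,"wx": 0,"wy": 0,"wz": 0,"claw": 1}
    - {"x": 0,"y": 0,"z": 0.0012,"wx": 0,"wy": 0,"wz": 0,"claw": 1}
    - {"x": 0,"y": 0,"z": 0.0014,"wx": 0,"wy": 0,"wz": 0,"claw": 1}
    - {"x": 0,"y": 0,"z": 0.0014,"wx": 0,"wy": 0,"wz": 0,"claw": 1}
    - {"x": 0,"y": 0,"z": 0.0014,"wx": 0,"wy": 0,"wz": 0,"claw": 1}
    - {"x": 0,"y": 0,"z": 0.0014,"wx": 0,"wy": 0,"wz": 0,"claw": 1}

```text
clock: 25.95
ee_pos: [520.7, 348.6, 37.8]
ee_rot: [[-0.969, -0.248, 0.0], [-0.248, 0.969, 0.0], [-0.0, 0.0, -1.0]]
force: [-3.4, -1.9, 5.0]
grip_width: 14.6
```

```bash
python3 - <<'E'
from h import *
rep()
im,d,K,T=grab('wrist'); rep()
E
```

```text
face x 87.86 y 386.39 z 37.81 Fx -3.21 F [-3.4  -1.86  4.97] tq [-0.272  0.542  0.045] yaw 104.34 w 14.6 t 25.95
face x 87.84 y 386.41 z 37.8 Fx -3.63 F [-3.77 -1.31  5.62] tq [-0.278  0.528  0.01 ] yaw 104.34 w 14.9 t 26.0
```

Call:
carry_out:
  rows:
    - {"x": 0,"y": 0,"z": 0,"wx": 0,"wy": 0,"wz": 0,"claw": 0.6}
    - {"x": 0,"y": 0,"z": 0,"wx": 0,"wy": 0,"wz": 0,"claw": 0.5}
    - {"x": 0,"y": 0,"z": 0,"wx": 0,"wy": 0,"wz": 0,"claw": 0.4}
    - {"x": 0,"y": 0,"z": 0,"wx": 0,"wy": 0,"wz": 0,"claw": 0.2}
    - {"x": 0,"y": 0,"z": 0,"wx": 0,"wy": 0,"wz": 0,"claw": 0}
    - {"x": 0,"y": 0,"z": 0,"wx": 0,"wy": 0,"wz": 0,"claw": -0.2}
    - {"x": 0,"y": 0,"z": 0,"wx": 0,"wy": 0,"wz": 0,"claw": -0.2}
    - {"x": 0,"y": 0,"z": 0,"wx": 0,"wy": 0,"wz": 0,"claw": -0.2}

```text
clock: 27.0
ee_pos: [520.8, 348.7, 37.4]
ee_rot: [[-0.969, -0.248, 0.0], [-0.248, 0.969, 0.0], [-0.0, 0.0, -1.0]]
force: [-0.0, -0.3, -0.2]
grip_width: 51.2
```

Call:
carry_out:
  rows:
    - {"x": 0,"y": 0,"z": -0.005,"wx": 0,"wy": 0,"wz": 0,"claw": -0.2}
    - {"x": 0,"y": 0,"z": -0.02,"wx": 0,"wy": 0,"wz": 0,"claw": -0.2}
    - {"x": 0,"y": 0,"z": -0.045,"wx": 0,"wy": 0,"wz": 0,"claw": -0.3}
    - {"x": 0,"y": 0,"z": -0.08,"wx": 0,"wy": 0,"wz": 0,"claw": -0.5}
    - {"x": 0,"y": 0,"z": -0.12,"wx": 0,"wy": 0,"wz": 0,"claw": -0.5}
    - {"x": 0,"y": 0,"z": -0.16,"wx": 0,"wy": 0,"wz": 0,"claw": -0.5}
    - {"x": 0,"y": 0,"z": -0.19,"wx": 0,"wy": 0,"wz": 0,"claw": -0.5}
    - {"x": 0,"y": 0,"z": -0.2,"wx": 0,"wy": 0,"wz": 0,"claw": -0.5}

```text
clock: 28.0
ee_pos: [521.8, 349.2, 240.9]
ee_rot: [[-0.969, -0.248, 0.005], [-0.248, 0.969, 0.002], [-0.005, 0.001, -1.0]]
force: [-0.8, 0.7, -1.2]
grip_width: 63.7
```

```bash
python3 - <<'E'
from h import *
rep(); im,_,_,_=grab('wrist'); t,d,K,T=grab('top')
np.savez('t9.npz',im=t,d=d,K=K,T=T)
cv2.imwrite('pics/f.png',np.hstack([cv2.resize(im[:,:,::-1],(400,300)),cv2.resize(t[120:300,90:330,::-1],(400,300))]))
a=np.radians(-5.3); ex=np.array([np.cos(a),np.sin(a)]); ey=np.array([-ex[1],ex[0]]); o=np.array([410.5,-29.2])
g=cv2.cvtColor(t,cv2.COLOR_RGB2GRAY);hsv=cv2.cvtColor(t,cv2.COLOR_RGB2HSV); m=((hsv[...,0]>10)&(hsv[...,0]<35)&(hsv[...,1]>60)&(g>90)).astype(np.uint8)*255
m[:145]=0;m[225:]=0;m[:,:228]=0;m[:,315:]=0
P=cloud(d,K,T)
for c in cv2.findContours(m,0,2)[0]:
  if cv2.contourArea(c)>100: M=cv2.moments(c); p=cast((M['m10']/M['m00'],M['m01']/M['m00']),K,T,17)[0,:2]-o; print(cv2.contourArea(c),(p@ex).round(1),(p@ey).round(1))
E
```

```text
face x 88.84 y 387.02 z 240.95 Fx -0.9 F [-0.84  0.67 -1.19] tq [-0.015  0.015 -0.001] yaw 104.34 w 63.7 t 28.0
678.0 217.2 -66.8
668.0 216.7 -0.7
668.5 216.9 68.9
```

View pics/f.png

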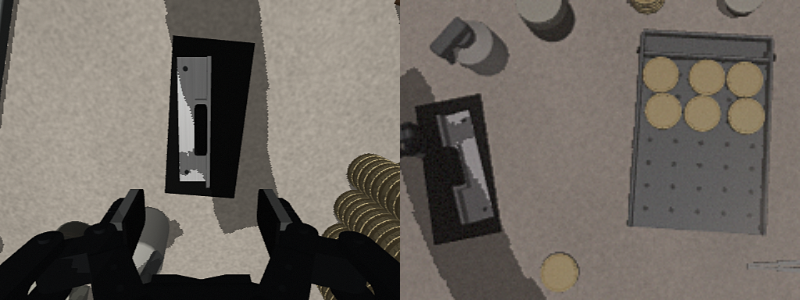

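The final view shows the straightedge upright on its mat, clear of the fingers. All three dish pairs touch at the stop, and the neighbours visible in this view are where they were.

```bash
python3 -c "
from cell import arm
print(arm.finish_job())"
```

```text
the job is handed in; nothing more can be done
None
```

The job is done and handed in at about 28 s of the 72 s allowed. I pinched the straightedge by its grip, slid all six dishes together to the back stop and pressed them there. I then backed off and stood the straightedge back on its mat.

**Push:** I held contact from about 15 to 19 s. Wrist force read 5.0–6.7 N, with 6.0–6.7 N in the main reading. The last reading of the hold was 4.8 N; the readings scatter by about 0.5 N. No reading came near 10 N. The straightedge's foot rested lightly on the tray floor during the push, so the force on the stop may have been up to about 1–2 N below the wrist reading.

**Dishes:** After the push, the three pairs were touching. Their centres were level within 0.5 mm, at 217 mm from the tray mouth, which puts the stop at about 277 mm. The wrist camera had measured the stop at 276–278 mm. Lid heights measured flat during the hold, and the final pictures show no change. Two pairs sit about 5 and 8 mm out of line sideways, which shortens them by at most 0.5 mm.

**Everything else:** The straightedge stands upright on the mat, within about 2 mm of where it began. The final crop shows the neighbours near the tray in place, but it did not cover the wipes box or most of the forceps.

One early move call was refused for missing keys; the arm did not move, and I sent it again.

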